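Lock the microtome arm and take off the oil filler cap of unknown hand

ROBOT

A 6-joint arm with a two-finger parallel gripper is mounted at the origin on the work surface. World frame = base frame: x ahead of the robot, y to its left, z up, the work surface at z = 0. Lengths are in mm, angles in degrees, forces in N, time in s.
With the tool pointing down it reaches from about 300 to 850 mm from the base axis. Payload 4.2 kg.
Tool frame: the origin (TCP) lies at the very end of the fingers, on their centre line; the grasp point (between the pads) lies 19 mm behind it (env.tcp_to_grasp is the distance from the TCP to the grasp point, in mm); z points along the fingers, y is the line along which they close (so a half turn about z gives the same grasp; the last joint's range is limited). The gripper opens to 91 mm and grips with 3 to 60 N. Pads are 32 mm wide; open, the fingers measure 118 mm over their backs; the gripper's body (76 mm by 178 mm) begins 60 mm behind the grasp point.
Start: joints at [64.515, 18.312, 89.639, -0, 72.044, -1.146], TCP at [236.984, 523.91, 213.976] pointing down, gripper open.
Joint ranges: [-177.97, 177.97], [-48.28, 115.42], [12.27, 149.76], [-77.06, 257.06], [2.81, 150.46], [-146.56, 146.56]. Speed limits (degrees/s): [147.25, 147.25, 180, 180, 180, 180].

INTERFACE

Orientations are given as [roll, pitch, yaw] about the fixed x, y, z axes, in that order (R = Rz(yaw) Ry(pitch) Rx(roll)).
In Python, from workcell import env gives the robot as it stands.
- The arm moves only by the tool move_arm, never from a script. Its argument "plan" is a list of rows, each a list of 3 entries, a list of its own where there are three numbers: the shift along the world's x, y, z in cm, then the turn about the world's z in degrees, then the closure, from 0 (fully open) to 1 (shut). In form: [[[x, y, z], turn, claw], ...]. A call has 1 to 5 rows; each row shifts and turns the commanded pose from where the row before left it; what a row does not reach is not made up. A row lasts 1/10 s, in which the tool goes at most 50 mm and 8.59 degrees, less where a joint would pass 70% of its speed; a pose out of reach is approached as far as the arm can. A call is refused whole if a number of a shift passes 5 or a number of a turn 8.59, either way. A call with a gripper value outside its range is refused whole. The fingers move at their own pace and stop on an object; "squeeze" is the grip in N (left out, the last holds). Time passes only in rows, so rows that do not move let the fingers close. It gives the time, the measured TCP pose, the force, the opening and the grip force at its end, in the units of the state.
- env.state(): the state, without advancing time (a new reading comes with each control period).
- env.grab_frame(name): name is "scene" or "top" or "wrist"; returns a dict with "frame" (400x640x3 uint8, red, green, blue), "z_map" (400x640 float32, mm along the optical axis (not along the pixel's ray), 0 where there is no reading), "fovy" (degrees; the focal length in pixels is half the picture's height over the tangent of half this angle, whatever the lens; pixels are square), "cx", "cy" (the principal point, pixels), "position" and "orientation" of the camera in the world. Camera axes: x right, y down, z forward; pixel columns grow to the right and rows downward; lengths in mm; the calibration is good to about 2 mm. The wrist camera is an equidistant fisheye: a pixel r from the principal point sees the ray r / f radians off the axis. A picture is of the moment at which its call begins.
- env.job_done(): hands the job in; it is judged then, once.
Trained networks look in a picture, given as the dict that the camera call returned (one of the last four; its "shot" number tells which), for a name from the list of things; names that differ only in an ending like _2 or _b are one class to them, and where a whole thing is asked for, a point or a joint stands for the part that bears it (a point fixed in the world has none). Each returns a list of dicts, best first, with "score" (0 to 1); they miss things now and then, are a little off and sometimes report something else, mostly with a low value. They report only what shows in the picture. A call takes as long as a camera call.
- env.search_frame(picture, label): "point" ([column, row] in pixels, amid what is visible of it).
- env.landmark_of(picture, label): "point" ([column, row] in pixels: a listed point, or the origin of a listed thing).
The state is a dict: "time_s": time; "qpos": joint angles; "qvel": joint speeds; "effort": joint torques, N m; "ee_pos": TCP position; "ee_rot": TCP orientation; "force": force on the tool from outside, world axes, zero at the start; "torque": the same for the moment, N m; "gripper_width": finger opening in mm; "gripper_force": force on a finger pad.
Only numpy, scipy, OpenCV 4.12 (cv2) and the standard library are available. Lean on these libraries where they do the work, as an engineer would, in place of code of your own. Each camera call takes 0.05 s, during which the arm holds its last target. There are 200 camera calls.

TASK

The sledge microtome is due for oiling: first lock its specimen arm by pushing the red-headed lock pin down through the fork and lug until its head is fully home on the fork. Then take the black cap off the oil filler; nobody remembers which way it loosens, so try turning it one way and, if it stops at once, the other way, until it lifts off freely. Finish while still holding the cap in the gripper, upright and raised at least 6 cm higher than where it sat, with the pin still home and the beaker, brush and slide box left where they are.

Things in the scene. Friction and masses are not known exactly. Their poses are not given: they have to be found in the camera images.
- microtome: Low sledge microtome, fixed to the table. Origin on the table, z up: black tray x -125..125, y -160..260 mm, 30 high; white housing at y 145..255, x -105..105, top 150 mm above the table, handwheel on its -x face; aluminium fork with the pin at (0, 70) mm; aluminium oil filler at (0, -80) mm; low knife slideway. Stands turned up to 0.3 rad either way.
- lock_pin_head (a point): Centre of the flat top of the lock pin's red round head (24 mm diameter, 14 mm thick) on a vertical 10 mm steel pin. With joint lock_pin at 0 it is 118 mm above the table, seated it is 88 mm; the fork's top face is at 74 mm.
- lock_pin (a joint): How far the lock pin has been pushed straight down, m: starts at 0 to 0.008, hard stop with the head on the fork at 0.030. It stays where it is left; pushing it takes about 3 N, and some more when pushed fast (20 N per m/s).
- filler (a point): Centre of the flat round shoulder (62 mm diameter) of the filler turret, on its vertical axis, 70 mm above the table; the fitted cap's underside rests on it. The neck inside the cap reaches 23 mm above it. Two inner lugs of the cap sit under the neck's flanges: until turned far enough the cap rises only 2 mm and holds fast. Tray 40 mm below; nothing else within 50 mm.
- cap: Round black quick-release cap, 50 mm diameter, 28 mm high, 50-100 g, yellow bar on top from the centre along its +x. Origin: centre of underside, z up; fitted, its top is 98 mm above the table. Turns easily without rising, one way only, which way varies unseen: wrong way hard stop after about 5 to 12 degrees; right way hard stop at 70 to 80, lifts straight off from about 55 to that stop.
- beaker: Bystander: steel mug, 70 mm diameter, 85 mm high, with handle; origin at the centre of its underside. Leave alone.
- brush: Bystander: brush 170 mm long lying on the table along its own x in front of the tray; origin under its middle. Leave alone.
- slide_box: Bystander: blue open slide box 60 x 110 x 35 mm behind the tray; origin at the centre of its underside. Leave alone.

How it is judged (in metres and radians):
On the way, in this order (a step that is already met when the one before it is completed fails the run):
1. the lock pin is pushed home while the cap is still on (value of joint lock_pin above 0.027 m and z of cap in the frame of filler below 0.01 m), for 0.2 s.
2. the cap is held lifted off the filler (z of cap in the frame of filler above 0.04 m and contact force between the fingers and cap above 1 N), for 0.2 s.
At the end, for the whole second after the job is handed in: The lock pin is home (within 3 mm), the cap is in the gripper, still, upright within 20 degrees, its underside at least 50 mm above the filler's shoulder and touching nothing of the microtome, and beaker, brush and slide box are within 30 mm of where they were (value of joint lock_pin above 0.027 m and z of cap in the frame of filler above 0.05 m and contact force between the fingers and cap above 1 N and contact force between cap and microtome below 0.3 N and angle between cap's own z axis and vertical below 0.35 rad and linear speed of cap below 0.03 m/s and distance of each of beaker, brush, slide_box from where it was at the start of the episode below 0.03 m); the arm keeps its last pose, push and grip.
It fails at once if the beaker is pushed away (more than 30 mm) (distance of beaker from where it was at the start of the episode above 0.03 m).
It fails at once if the brush is pushed away (more than 30 mm) (distance of brush from where it was at the start of the episode above 0.03 m).
It fails at once if the slide box is pushed away (more than 30 mm) (distance of slide_box from where it was at the start of the episode above 0.03 m).
It also fails if it takes over 51 s, if anything falls off the work surface, if the arm or the gripper's body presses on something with over 40 N, if the wrist force passes 120 N, or if a joint passes its speed limit or range.

## Working session

There is one attempt and no reset: what is moved stays moved. The work goes in short steps, Python scripts to look and compute and a tool call to move; the robot and the scene stay as the last step left them, time stands still between calls to the robot, and variables do not carry over. Pictures are saved under pics/ and viewed, at most 10 in all, crops included, and the job is handed in when it is done.

Besides the shell and the picture viewer there is one more tool, called after "Call:" in YAML: its name, and indented under it one key for each argument. move_arm: Moves the arm, as the interface text tells. Its arguments: {"type":"object","properties":{"plan":{"type":"array","items":{"type":"array"}},"squeeze":{"type":"number"}},"required":["plan"]}

```bash
mkdir -p pics; cat > h.py <<'E'
import numpy as np, cv2
from workcell import env
from scipy.spatial.transform import Rotation as R
def rot(o):
    o=np.array(o,float)
    if o.shape==(3,3): return o
    if o.size==4: raise Exception('quat')
    return R.from_euler('xyz',o,degrees=True).as_matrix()
def ray(p,px,name):
    f=200/np.tan(np.radians(p['fovy'])/2); d=np.array([px[0]-p['cx'],px[1]-p['cy']],float)
    if name=='wrist':
        r=np.hypot(*d); t=r/f; v=np.array([*(d/max(r,1e-9)*np.sin(t)),np.cos(t)])
    else: v=np.array([d[0]/f,d[1]/f,1]); 
    return np.array(p['position'],float), rot(p['orientation'])@v, v
def at_z(p,px,name,z):
    c,w,_=ray(p,px,name); return c+w*(z-c[2])/w[2]
def depth(p,px,name):
    c,w,v=ray(p,px,name); u,r=int(round(px[0])),int(round(px[1]))
    a=p['z_map'][max(r-1,0):r+2,max(u-1,0):u+2]; a=a[a>0]
    return c+w*np.median(a)/v[2] if a.size else None
def tri(rs):
    A=0;b=0
    for c,w in rs:
        w=w/np.linalg.norm(w);P=np.eye(3)-np.outer(w,w);A=A+P;b=b+P@c
    return np.linalg.solve(A,b)
E
python3 - <<'E'
from h import *
np.set_printoptions(precision=1,suppress=True)
rs={}
for n in ['scene','top','wrist']:
    p=env.grab_frame(n); cv2.imwrite(f'pics/a_{n}.png',p['frame'][:,:,::-1])
    print(n,p['fovy'],p['cx'],p['cy'],p['position'],p['orientation'])
    for l in ['lock_pin_head','filler','cap','microtome','beaker','brush','slide_box']:
        for k in env.landmark_of(p,l)[:2]:
            print(l,np.array(k['point']),round(k['score'],2),depth(p,k['point'],n))
            rs.setdefault(l,[]).append(ray(p,k['point'],n)[:2]) if k['score']>.5 else 0
for l in rs:
    if len(rs[l])>1: print(l,len(rs[l]),tri(rs[l]))
E
```

```text
scene 43.68286877399133 318.1703240839148 197.2039202675191 [886.2 412.1 787.9] [-140.    -1.   148.9]
lock_pin_head [342.1 224.3] 0.47 [579.8   6.  114.1]
filler [282.4 196.2] 0.83 [ 630.7 -112.5   96.6]
cap [281.7 197.2] 0.81 [ 632.2 -112.5   94.7]
microtome [310.6 238.9] 0.64 [609.7 -46.8  28.4]
beaker [209.5 180.6] 0.56 [ 716.7 -262.9   41.9]
brush [380.7 190.2] 0.64 [421.6 -84.2  19.6]
brush [342.1 227.5] 0.53 [583.8  12.1 115. ]
slide_box [340.4 223.8] 0.34 [581.9   3.9 114.6]
top 54.45431097807734 317.12422644259607 189.94121733056173 [528.8 -78.8 848.5] [-176.3    1.   -91.6]
lock_pin_head [277.9 188.1] 0.4 [581.6   6.9 114.1]
filler [348.9 169.4] 0.76 [ 615.3 -129.9   96.7]
cap [348.6 168.7] 0.85 [ 616.7 -129.4   96.8]
cap [274.3 189.1] 0.67 [580.   13.9 113.7]
microtome [314.5 184.7] 0.95 [592.7 -60.8  28.8]
beaker [424.  130.6] 0.57 [ 705.9 -302.5    6.2]
brush [337.8 266.9] 0.76 [ 418.  -105.1   17.4]
slide_box [300.  100.8] 0.63 [781.9 -33.2   3.1]
wrist 65.70646984690485 316.69837446932 199.62055114314822 [166.7 555.1 384.7] [164.4  -0.   65.7]
filler 2 [ 619.5 -132.5   69. ]
cap 3 [612.7 -62.2 162.3]
microtome 2 [597.3 -61.8   0.6]
beaker 2 [ 707.1 -304.4   -3.1]
brush 3 [ 432.3 -109.2  -53.7]
```

```bash
python3 - <<'E'
import cv2,numpy as np
a=cv2.imread('pics/a_scene.png');b=cv2.imread('pics/a_top.png')
a=cv2.resize(a[80:330,150:500],None,fx=1.6,fy=1.6,interpolation=cv2.INTER_CUBIC);b=cv2.resize(b[60:310,200:550][:, :],None,fx=1.6,fy=1.6)
cv2.imwrite('pics/b1.png',a);cv2.imwrite('pics/b2.png',b)
E
```

```text
(no output)
```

View pics/b1.png

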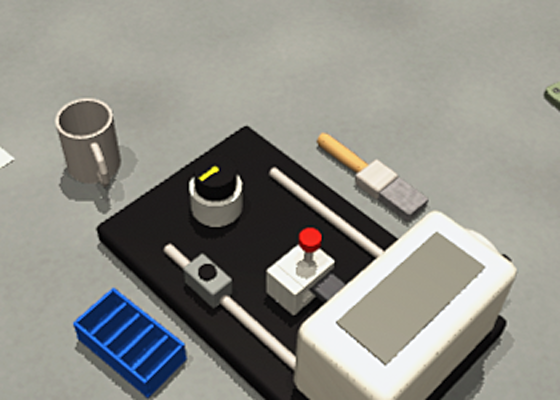

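View pics/b2.png

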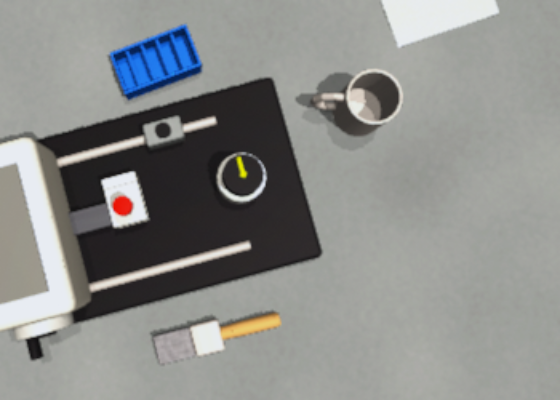

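```bash
python3 - <<'E'
from h import *
np.set_printoptions(precision=1,suppress=True)
C={}
for n in ['scene','top']:
    p=env.grab_frame(n); hsv=cv2.cvtColor(p['frame'],cv2.COLOR_RGB2HSV).astype(int)
    H,S,V=hsv[...,0],hsv[...,1],hsv[...,2]
    f=200/np.tan(np.radians(p['fovy'])/2)
    rr,cc=np.mgrid[0:400,0:640]
    v=np.stack([(cc-p['cx'])/f,(rr-p['cy'])/f,np.ones_like(cc)],-1)*p['z_map'][...,None]
    W=v@rot(p['orientation']).T+np.array(p['position'])
    for nm,m in dict(red=((H<8)|(H>172))&(S>120)&(V>60),yel=(H>18)&(H<35)&(S>120)&(V>80)).items():
        k,lab,st,ce=cv2.connectedComponentsWithStats(m.astype(np.uint8))
        for i in range(1,k):
            if st[i,4]>15:
                q=W[lab==i]; print(n,nm,st[i],ce[i],np.median(q,0),q.min(0),q.max(0))
    # cap top points
    m=(abs(W[...,2]-97)<7)&(np.hypot(W[...,0]-618,W[...,1]+131)<40)
    q=W[m].astype(np.float32); print(n,'captop',len(q),q.mean(0),cv2.minEnclosingCircle(q[:,:2]))
    m=(W[...,2]>108)&(W[...,2]<122)&(np.hypot(W[...,0]-580,W[...,1]-7)<30)
    q=W[m].astype(np.float32); print(n,'pintop',len(q),q.mean(0),cv2.minEnclosingCircle(q[:,:2]))
E
```

```text
scene red [336 222  15  16 188] [343.4 229.3] [583.   15.7 113.8] [529.7 -50.7  26. ] [886.2 412.1 787.9]
scene yel [350 164  29  21 134] [364.2 173.8] [ 424.1 -139.9   17.9] [ 410.1 -177.4   14.1] [ 436.1 -102.8   21.8]
scene yel [274 184  13   9  50] [280.3 187.9] [ 625.1 -130.8   97.8] [ 612.5 -140.7   92.9] [ 638.4 -124.6  100.2]Traceback (most recent call last):
  File "<stdin>", line 18, in <module>
cv2.error: OpenCV(4.12.0) /io/opencv/modules/imgproc/src/shapedescr.cpp:201: error: (-215:Assertion failed) count >= 0 && (depth == CV_32F || depth == CV_32S) in function 'minEnclosingCircle'
```

The pictures show the red pin head at full-frame (343,229) in scene and (277,188) in top. The cap, with its yellow bar, is at (281,196) and (349,169). The mug, brush and slide box stand clear of both.

```bash
python3 - <<'E'
from h import *
np.set_printoptions(precision=1,suppress=True)
C={}
for n in ['scene','top']:
    p=env.grab_frame(n); hsv=cv2.cvtColor(p['frame'],cv2.COLOR_RGB2HSV).astype(int)
    H,S,V=hsv[...,0],hsv[...,1],hsv[...,2]
    f=200/np.tan(np.radians(p['fovy'])/2)
    rr,cc=np.mgrid[0:400,0:640]
    v=np.stack([(cc-p['cx'])/f,(rr-p['cy'])/f,np.ones_like(cc)],-1)*p['z_map'][...,None]
    W=v@rot(p['orientation']).T+np.array(p['position'])
    for nm,m in dict(red=((H<8)|(H>172))&(S>120)&(V>60),yel=(H>18)&(H<35)&(S>120)&(V>80)).items():
        k,lab,st,ce=cv2.connectedComponentsWithStats(m.astype(np.uint8))
        for i in range(1,k):
            if st[i,4]>15:
                C.setdefault(nm,[]).append(ray(p,ce[i],n)[:2])if st[i,4]<400 and not(st[i,0]>340 and n=='scene') else 0
                q=W[lab==i]; print(n,nm,st[i],ce[i],np.median(q,0),np.percentile(q,5,0),np.percentile(q,95,0),at_z(p,ce[i],n,98 if nm=='yel' else 112))
    for nm,c,z0,z1,r in [('cap',(618,-131),91,104,40),('pin',(580,10),106,122,30),('shoulder',(618,-131),62,78,45)]:
        m=(W[...,2]>z0)&(W[...,2]<z1)&(np.hypot(W[...,0]-c[0],W[...,1]-c[1])<r)
        q=np.ascontiguousarray(W[m],dtype=np.float32); print(n,nm,len(q),q.mean(0),np.median(q[:,2]),cv2.minEnclosingCircle(np.ascontiguousarray(q[:,:2])))
print({k:tri(v) for k,v in C.items() if len(v)==2}); print(env.state())
E
```

```text
scene red [336 222  15  16 188] [343.4 229.3] [582.6  15.6 113.8] [544.1 -46.6  29.5] [592.3  24.9 116.1] [582.6  14.5 112. ]
scene yel [350 164  29  21 134] [364.1 173.8] [ 423.9 -139.5   17.9] [ 416.2 -173.3   14.5] [ 431.8 -107.7   20.7] [472.1 -82.7  98. ]
scene yel [274 184  13   9  50] [280.3 187.9] [ 624.7 -130.9   97.9] [ 613.8 -135.8   95.4] [ 636.9 -126.1  100. ] [ 625.1 -130.9   98. ]
scene cap 474 [ 617.6 -129.6   96.9] 96.99476 ((617.2657470703125, -131.52459716796875), 25.943218231201172)
scene pin 161 [582.9  15.8 113.4] 114.400345 ((582.1882934570312, 14.003458023071289), 12.393464088439941)
scene shoulder 298 [ 623.8 -116.    69.3] 69.12468 ((616.7355346679688, -129.11337280273438), 32.1020622253418)
top red [270 183  13  12 120] [276.1 188.4] [581.8  10.5 114.6] [572.4   1.  105.3] [589.6  20.2 116.7] [581.4  10.7 112. ]
top yel [ 99  51  20  14 256] [108.2  57.1] [889.4 387.6  18.6] [877.4 368.1  12. ] [903.  406.2  21.1] [854.8 342.6  98. ]
top yel [ 46  53  19  13 246] [55. 59.] [888.9 506.   18.5] [877.3 487.9  14.1] [902.4 525.   20.9] [854.6 450.2  98. ]
top y
[... 435 characters left out ...]
617.4215087890625, -135.79937744140625), 24.875375747680664)
top pin 124 [582.1   9.5 114.4] 114.658554 ((582.348388671875, 9.91855239868164), 11.703201293945312)
top shoulder 207 [ 610.4 -131.1   69.5] 69.50864 ((617.7476196289062, -135.95278930664062), 31.11312484741211)
{'red': array([581.2,  11.6, 107.7])}
{'time_s': 1.35, 'qpos': array([64.5, 18.3, 89.6,  0. , 72. , -1.1]), 'qvel': array([-0.1, -0.1,  0.1, -0. ,  0.1,  0. ]), 'effort': array([ -0. , -41.2, -23.2,   0.1,   0. ,  -0. ]), 'ee_pos': array([237. , 523.9, 214. ]), 'ee_rot': array([180. ,  -0. , 155.7]), 'force': array([ 0.2, -1.5,  0.4]), 'torque': array([0., 0., 0.]), 'gripper_force': 0.0, 'gripper_width': 90.86834032822219}
```

Call:
move_arm:
  plan:
    - [[2.4,-3.6,0],-5,1]
    - [[2.4,-3.6,0],-5,1]
    - [[2.4,-3.6,0],-5,1]
    - [[2.4,-3.6,0],-5,1]
    - [[2.4,-3.6,0],-5,1]

```text
time_s: 1.85
ee_pos: [357.7, 342.5, 214.1]
ee_rot: [180.0, 0.0, 130.5]
force: [0.2, -0.2, 0.3]
gripper_width: 54.1
gripper_force: 0.0
```

Call:
move_arm:
  plan:
    - [[2.4,-3.6,0],-5,1]
    - [[2.4,-3.6,0],-5,1]
    - [[2.4,-3.6,0],-5,1]
    - [[2.4,-3.6,0],-5,1]
    - [[2.4,-3.6,0],-5,1]

```text
time_s: 2.35
ee_pos: [477.8, 162.3, 214.2]
ee_rot: [180.0, -0.0, 105.5]
force: [1.0, 0.7, -0.7]
gripper_width: 14.2
gripper_force: 0.0
```

Call:
move_arm:
  plan:
    - [[2.4,-3.6,0],-5,1]
    - [[2.4,-3.6,0],-5,1]
    - [[2.4,-3.6,0],-5,1]
    - [[0,0,0],0,1]
    - [[0,0,0],0,1]

```text
time_s: 2.85
ee_pos: [549.0, 55.3, 213.6]
ee_rot: [-180.0, -0.0, 90.6]
force: [-0.6, 0.8, 0.1]
gripper_width: 0.6
gripper_force: 0.0
```

```bash
cat > w.py <<'E'
from h import *
np.set_printoptions(precision=1,suppress=True)
def world(p,n):
    f=200/np.tan(np.radians(p['fovy'])/2); rr,cc=np.mgrid[0:400,0:640]
    x,y=cc-p['cx'],rr-p['cy']
    if n=='wrist':
        r=np.hypot(x,y)+1e-9; t=r/f; k=np.tan(t)/r
    else: k=1/f
    v=np.stack([x*k,y*k,np.ones_like(x)],-1)*p['z_map'][...,None]
    return v@rot(p['orientation']).T+np.array(p['position'])
def look(n='wrist',save=None,pin=(582,12),cap=(617,-133),dz=0):
    p=env.grab_frame(n); W=world(p,n)
    if save: cv2.imwrite('pics/'+save,p['frame'][:,:,::-1])
    H,S,V=np.moveaxis(cv2.cvtColor(p['frame'],cv2.COLOR_RGB2HSV).astype(int),-1,0)
    red=((H<8)|(H>172))&(S>120)&(V>60); yel=(H>18)&(H<35)&(S>120)&(V>80)
    for nm,c,z0,z1,r,msk in [('pin',pin,80,122,32,red),('cap',cap,91+dz,104+dz,45,~red),('bar',cap,91+dz,104+dz,45,yel),('shoulder',cap,62,78,48,~red)]:
        m=(W[...,2]>z0)&(W[...,2]<z1)&(np.hypot(W[...,0]-c[0],W[...,1]-c[1])<r)&msk
        if m.sum()<10: print(n,nm,'none'); continue
        q=np.ascontiguousarray(W[m],dtype=np.float32)
        if nm=='pin': q=q[q[:,2]>np.percentile(q[:,2],90)-3]
        print(n,nm,len(q),q.mean(0),np.median(q[:,2]),cv2.minEnclosingCircle(np.ascontiguousarray(q[:,:2])))
    return p,W
E
python3 - <<'E'
from w import *
look('wrist','c_wrist.png'); look('top')
E
```

```text
wrist pin 140 [580.1  19.8 115.2] 115.161476 ((580.2459106445312, 17.358383178710938), 10.060980796813965)
wrist cap none
wrist bar none
wrist shoulder none
top pin 93 [582.3  10.6 115.2] 115.287415 ((582.0858154296875, 9.947230339050293), 11.240483283996582)
top cap 508 [ 617.2 -135.8   97.3] 97.316055 ((617.4978637695312, -135.7245635986328), 24.7282772064209)
top bar 64 [ 624.4 -133.1   98.1] 98.24125 ((625.783935546875, -134.33499145507812), 14.37185001373291)
top shoulder 204 [ 610.6 -131.1   69.2] 69.22356 ((617.6453247070312, -135.6531982421875), 30.845420837402344)
```

View pics/c_wrist.png

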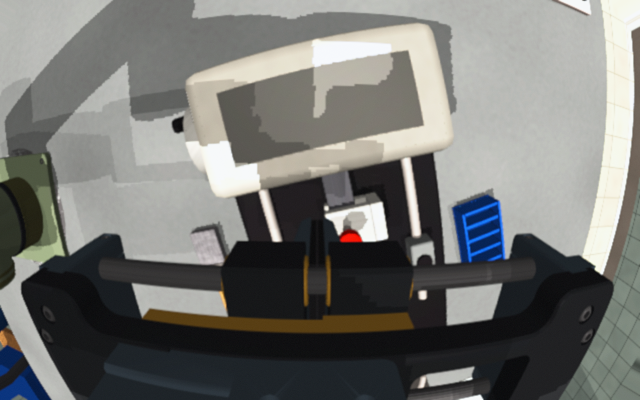

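The wrist view shows the red pin head half hidden behind the closed fingers at (349,237). Its position agrees with the other cameras at about (581,12,115), so I am moving above it.

Call:
move_arm:
  plan:
    - [[1.6,-2.2,0],-3,1]
    - [[1.65,-2.1,-2.5],-3,1]
    - [[0,0,-3.5],0,1]
    - [[0,0,-2],0,1]
    - [[0,0,0],0,1]

```text
time_s: 3.45
ee_pos: [578.7, 14.2, 131.1]
ee_rot: [-179.6, 0.0, 84.8]
force: [0.4, 0.6, -0.0]
gripper_width: 0.7
gripper_force: 0.0
```

```bash
python3 - <<'E'
from w import *
print(env.state()['ee_pos']); look('scene','d_scene.png')
a=cv2.imread('pics/d_scene.png')[150:300,250:450]; cv2.imwrite('pics/d.png',cv2.resize(a,None,fx=3,fy=3))
E
```

```text
[578.7  14.2 131.1]
scene pin 80 [585.4  15.  114.6] 114.481094 ((583.1784057617188, 14.427169799804688), 11.90882682800293)
scene cap 348 [ 623.7 -130.4   96.8] 96.882935 ((618.47607421875, -131.19232177734375), 25.994638442993164)
scene bar 50 [ 625.  -131.    97.9] 98.12491 ((625.6871337890625, -130.7513885498047), 13.107881546020508)
scene shoulder 244 [ 630.1 -116.    69.6] 69.3281 ((619.8482666015625, -129.14854431152344), 29.66526222229004)
```

View pics/d.png

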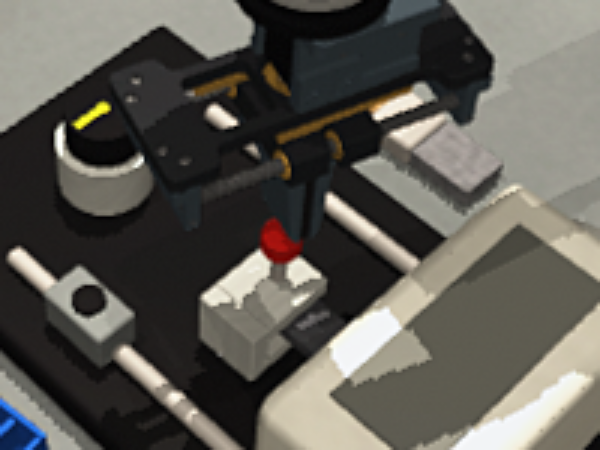

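The closed fingertips are right over the red head, at crop (280,240). Now pushing down.

Call:
move_arm:
  plan:
    - [[0.3,-0.2,-0.8],0,1]
    - [[0,0,-0.8],0,1]
    - [[0,0,-0.6],0,1]
    - [[0,0,-0.5],0,1]
    - [[0,0,-0.5],0,1]

```text
time_s: 4.0
ee_pos: [585.2, 11.2, 102.4]
ee_rot: [179.9, -0.0, 84.7]
force: [1.1, 0.5, 3.5]
gripper_width: 0.7
gripper_force: 1.7
```

Call:
move_arm:
  plan:
    - [[0,0,-0.4],0,1]
    - [[0,0,-0.4],0,1]
    - [[0,0,-0.3],0,1]
    - [[0,0,0],0,1]
    - [[0,0,0],0,1]

```text
time_s: 4.5
ee_pos: [583.5, 10.6, 90.3]
ee_rot: [-179.9, 0.0, 84.7]
force: [0.1, 0.0, 0.9]
gripper_width: 0.7
gripper_force: 0.1
```

Call:
move_arm:
  plan:
    - [[0,0,-0.2],0,1]
    - [[0,0,-0.2],0,1]
    - [[0,0,-0.1],0,1]
    - [[0,0,0],0,1]
    - [[0,0,0],0,1]

```text
time_s: 5.0
ee_pos: [583.7, 10.6, 88.1]
ee_rot: [-180.0, 0.0, 84.7]
force: [-4.9, -0.5, 14.6]
gripper_width: 0.6
gripper_force: 7.7
```

Call:
move_arm:
  plan:
    - [[0,0,2],0,1]
    - [[0,0,4],0,0.5]
    - [[0,-2,4],0,0]
    - [[0.8,-4,0],0,0]
    - [[0.8,-4,0],0,0]

```text
time_s: 5.5
ee_pos: [600.9, -89.8, 187.5]
ee_rot: [179.9, 0.0, 84.8]
force: [-0.1, 0.3, -0.5]
gripper_width: 29.6
gripper_force: 0.0
```

Call:
move_arm:
  plan:
    - [[0.8,-4,0],0,0]
    - [[0.8,-4,0],0,0]
    - [[0,0,0],0,0]
    - [[0,0,0],0,0]
    - [[0,0,0],0,0]

```text
time_s: 6.0
ee_pos: [615.9, -168.2, 185.5]
ee_rot: [-179.9, -0.0, 84.7]
force: [0.3, -0.4, 1.1]
gripper_width: 69.2
gripper_force: 0.0
```

```bash
python3 - <<'E'
from w import *
print(env.state()['ee_pos']); p,W=look('wrist','e_wrist.png'); look('scene'); look('top')
for l in ['cap','filler','lock_pin_head']:
    for k in env.landmark_of(p,l)[:1]: print(l,k) 
E
```

```text
[ 615.9 -168.2  185.5]
wrist pin 414 [580.4  10.1  87.8] 87.82326 ((580.0464477539062, 10.847074508666992), 11.810919761657715)
wrist cap 2639 [ 615.6 -133.2   97.9] 97.95387 ((615.4533081054688, -133.54640197753906), 25.32674217224121)
wrist bar 251 [ 623.8 -131.6   98.7] 98.833565 ((624.5213623046875, -132.74415588378906), 13.645346641540527)
wrist shoulder 696 [ 617.4 -119.    69.9] 69.82612 ((615.3456420898438, -133.61048889160156), 31.154006958007812)
scene pin 107 [581.9  15.2  87.3] 87.226814 ((581.5657958984375, 13.940403938293457), 12.0997896194458)
scene cap 481 [ 617.8 -129.6   96.7] 96.89246 ((616.3213500976562, -131.01736450195312), 26.401201248168945)
scene bar 43 [ 624.9 -130.9   97.8] 97.74609 ((625.0360107421875, -131.95225524902344), 14.124259948730469)
scene shoulder 301 [ 623.8 -116.    69.3] 69.01238 ((617.2930908203125, -129.77267456054688), 31.341903686523438)
top pin 79 [581.8  10.   87.8] 87.691765 ((581.818115234375, 9.950922012329102), 11.17809009552002)
top cap 50 [ 622.  -116.2   97.5] 97.98251 ((621.45361328125, -118.72496032714844), 16.730121612548828)
top bar none
top shoulder 74 [ 621.7 -111.7   69.2] 69.217384 ((622.8098754882812, -118.06672668457031), 24.039630889892578)
cap {'point': [312.8, 158.1], 'score': 0.62}
lock_pin_head {'point': [256.7, 5.6], 'score': 0.87}
```

View pics/e_wrist.png

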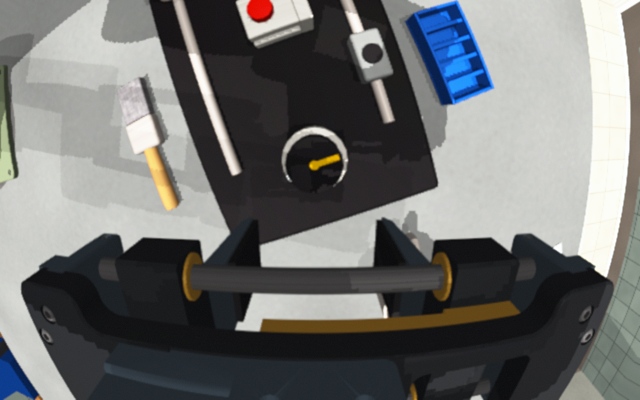

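The wrist view shows the pin seated at (260,10), with its top at 87.8 mm. The cap is at (314,160), which puts it at about (616,-133,98). Moving over it and down.

Call:
move_arm:
  plan:
    - [[0,3.5,0],0,0]
    - [[0,0,-3],0,0]
    - [[0,0,-3],0,0]
    - [[0,0,-2],0,0]
    - [[0,0,0],0,0]

```text
time_s: 6.8
ee_pos: [614.3, -133.1, 102.9]
ee_rot: [-179.6, -0.1, 84.7]
force: [-0.0, -0.2, 0.1]
gripper_width: 91.3
gripper_force: 0.0
```

Call:
move_arm:
  plan:
    - [[0,0,-1.5],0,0]
    - [[0,0,-1],0,0]
    - [[0,0,-0.4],0,0]
    - [[0,0,0],0,0]
    - [[0,0,0],0,0]

```text
time_s: 7.3
ee_pos: [616.9, -134.2, 77.7]
ee_rot: [179.9, 0.0, 84.7]
force: [0.5, 0.8, -0.9]
gripper_width: 91.2
gripper_force: 0.0
```

Call:
move_arm:
  plan:
    - [[0,0,-0.3],0,0.3]
    - [[0,0.05,0],0,1]
    - [[0,0,0],0,1]
    - [[0,0,0],0,1]
    - [[0,0,0],0,1]
  squeeze: 25

```text
time_s: 7.8
ee_pos: [616.5, -133.6, 74.1]
ee_rot: [180.0, 0.0, 84.7]
force: [-0.4, 0.5, -0.4]
gripper_width: 53.7
gripper_force: 0.0
```

Call:
move_arm:
  plan:
    - [[0,0,0],0,1]
    - [[0,0,0],0,1]
    - [[0,0,0],0,1]

```text
time_s: 8.1
ee_pos: [616.5, -133.6, 74.0]
ee_rot: [180.0, 0.0, 84.7]
force: [0.3, -0.8, -0.1]
gripper_width: 49.9
gripper_force: 25.0
```

```bash
python3 -c "
from workcell import env
s=env.state();print(s['qpos'],s['force'],s['torque'],s['ee_rot'],s['gripper_width'])"
```

```text
[-1.32730238e+01  2.96073798e+01  9.28625320e+01  1.65286619e-03
  5.75161704e+01 -7.93165088e+00] [ 0.33603352 -0.77827181 -0.06182692] [-0.08700175 -0.01671735 -0.02394209] [1.79986023e+02 5.39413261e-04 8.46577394e+01] 49.910381610819535
```

Call:
move_arm:
  plan:
    - [[0,0,0],3,1]
    - [[0,0,0],3,1]
    - [[0,0,0],3,1]
    - [[0,0,0],3,1]
    - [[0,0,0],3,1]

```text
time_s: 8.6
ee_pos: [616.5, -133.4, 74.0]
ee_rot: [180.0, -0.1, 99.6]
force: [0.8, 0.3, -0.3]
gripper_width: 49.9
gripper_force: 25.0
```

```bash
python3 -c "
from workcell import env
s=env.state();print(s['qpos'],s['force'],s['torque'],s['ee_rot'],s['gripper_width'])"
```

```text
[-1.32874445e+01  2.96083160e+01  9.28679664e+01  8.35003370e-02
  5.75227600e+01 -2.29188662e+01] [ 0.77120168  0.33838682 -0.30955536] [-0.04393128 -0.00740098 -0.89602391] [ 1.79971711e+02 -6.45189676e-02  9.95866015e+01] 49.87181392670718
```

Torque of −0.9 N·m means this is the wrong way and it has hit the stop. Turning the other way.

Call:
move_arm:
  plan:
    - [[0,0,0],-5,1]
    - [[0,0,0],-5,1]
    - [[0,0,0],-5,1]
    - [[0,0,0],-5,1]
    - [[0,0,0],-5,1]

```text
time_s: 9.1
ee_pos: [616.5, -133.5, 74.0]
ee_rot: [180.0, -0.0, 74.5]
force: [0.4, 0.7, -0.4]
gripper_width: 49.7
gripper_force: 25.0
```

```bash
python3 -c "
from workcell import env
s=env.state();print(s['force'],s['torque'],s['ee_rot'],s['gripper_width'])"
```

```text
[ 0.41255028  0.66614262 -0.44688527] [-0.07647158  0.06751246  0.03869603] [ 1.79993306e+02 -8.89087502e-03  7.44569234e+01] 49.71667030060985
```

It turns freely this way. Continuing to −75° in total.

Call:
move_arm:
  plan:
    - [[0,0,0],-5,1]
    - [[0,0,0],-5,1]
    - [[0,0,0],-5,1]
    - [[0,0,0],-5,1]
    - [[0,0,0],-5,1]

```text
time_s: 9.6
ee_pos: [616.6, -133.5, 74.0]
ee_rot: [180.0, -0.0, 49.5]
force: [0.8, -0.6, 0.7]
gripper_width: 50.3
gripper_force: 25.0
```

Call:
move_arm:
  plan:
    - [[0,0,0],-5,1]
    - [[0,0,0],-5,1]
    - [[0,0,0],-5,1]
    - [[0,0,0],-5,1]
    - [[0,0,0],-5,1]

```text
time_s: 10.1
ee_pos: [616.6, -133.6, 74.0]
ee_rot: [180.0, -0.0, 24.5]
force: [-0.0, -0.8, -0.4]
gripper_width: 49.9
gripper_force: 25.0
```

```bash
python3 -c "
from workcell import env
s=env.state();print(s['force'],s['torque'],s['ee_rot'],s['gripper_width'])"
```

```text
[-0.01124924 -0.75364189 -0.41220591] [-0.06650691  0.14424003  0.02061832] [ 1.79990104e+02 -1.20112672e-02  2.44590340e+01] 49.91320288773566
```

Lift test, slow.

Call:
move_arm:
  plan:
    - [[0,0,0.2],0,1]
    - [[0,0,0.2],0,1]
    - [[0,0,0.1],0,1]
    - [[0,0,0],0,1]

```text
time_s: 10.5
ee_pos: [616.6, -133.6, 79.2]
ee_rot: [180.0, -0.0, 24.7]
force: [-0.5, 0.3, 0.5]
gripper_width: 49.9
gripper_force: 25.0
```

Call:
move_arm:
  plan:
    - [[0,0,1],0,1]
    - [[0,0,1.5],0,1]
    - [[0,0,2],0,1]
    - [[0,0,2],0,1]
    - [[0,0,2],0,1]

```text
time_s: 11.0
ee_pos: [616.5, -133.6, 165.5]
ee_rot: [180.0, -0.0, 24.7]
force: [0.1, -0.1, -0.7]
gripper_width: 50.0
gripper_force: 25.0
```

Call:
move_arm:
  plan:
    - [[0,0,1],0,1]
    - [[0,0,0],0,1]
    - [[0,0,0],0,1]
    - [[0,0,0],0,1]
    - [[0,0,0],0,1]

```text
time_s: 11.5
ee_pos: [615.9, -133.5, 172.8]
ee_rot: [-179.9, 0.1, 24.7]
force: [1.4, 1.0, -1.5]
gripper_width: 50.2
gripper_force: 25.0
```

```bash
python3 - <<'E'
from w import *
print(env.state()['ee_pos'],env.state()['force']); look('wrist',dz=100); look('scene','f.png',dz=100)
a=cv2.imread('pics/f.png')[100:300,200:450]; cv2.imwrite('pics/f2.png',cv2.resize(a,None,fx=3,fy=3))
E
```

```text
[ 615.9 -133.5  172.8] [ 1.4  1.  -1.5]
wrist pin 410 [581.1  11.1  87.7] 87.69919 ((581.1280517578125, 11.658203125), 12.150769233703613)
wrist cap 4763 [ 622.7 -130.   196.7] 196.68272 ((624.1907958984375, -129.26943969726562), 36.08481216430664)
wrist bar 508 [ 620.6 -140.6  197.5] 197.50836 ((620.229248046875, -140.4532928466797), 13.469014167785645)
wrist shoulder 1688 [ 625.8 -128.9   69.9] 69.90721 ((615.9605712890625, -133.52049255371094), 31.172338485717773)
scene pin 108 [581.9  14.7  87.3] 87.274475 ((581.8558959960938, 14.46452522277832), 11.255402565002441)
scene cap 526 [ 622.8 -129.3  196.5] 196.14935 ((617.0137939453125, -130.6297607421875), 39.041873931884766)
scene bar 51 [ 620.9 -139.5  196.9] 196.75276 ((622.1871948242188, -138.68560791015625), 12.887624740600586)
scene shoulder 453 [ 621.2 -121.6   68.8] 68.90193 ((616.7008666992188, -131.43679809570312), 32.012977600097656)
```

View pics/f2.png

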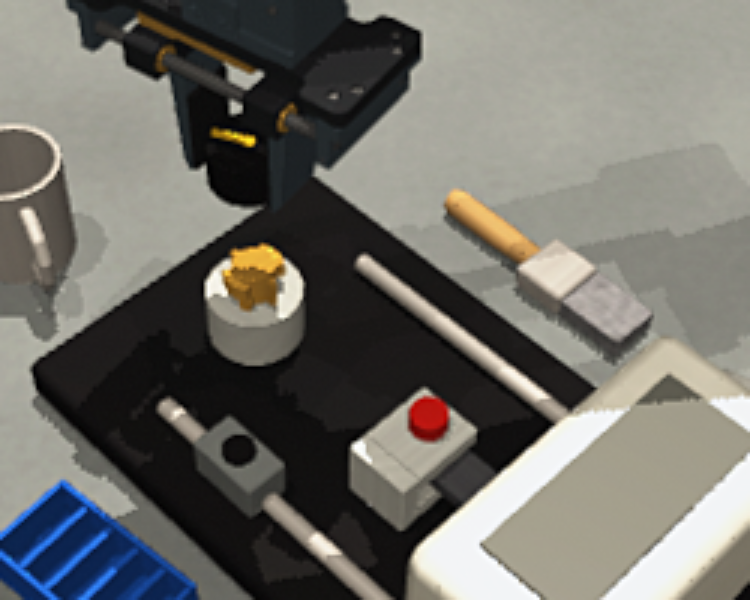

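The cap is held upright in the gripper at crop (240,165), about 99 mm above its seat. The brass neck is bare at (255,275) and the red head is seated on the fork at (428,418). Mug, brush and slide box are undisturbed. One settling check, then handing in.

Call:
move_arm:
  plan:
    - [[0,0,0],0,1]
    - [[0,0,0],0,1]
    - [[0,0,0],0,1]
    - [[0,0,0],0,1]
    - [[0,0,0],0,1]

```text
time_s: 12.1
ee_pos: [616.5, -133.6, 174.0]
ee_rot: [180.0, -0.0, 24.7]
force: [0.5, -0.1, -1.0]
gripper_width: 49.6
gripper_force: 25.0
```

```bash
python3 -c "
from workcell import env
print(env.state()['ee_pos'],env.state()['qvel']);print(env.job_done())"
```

```text
[ 616.51576013 -133.60080055  174.02333642] [ 0.00499783 -0.03139361  0.05938915 -0.10561827 -0.06116534  0.05943179]
the job is handed in; nothing more can be done
None
```

The job is handed in at 12.1 s with no verdict returned: the lock pin is fully home, and the cap (it loosens clockwise from above) is held upright about 10 cm above its seat, with the beaker, brush and slide box left where they were.

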